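# Seat filled bottles in their carrier pucks

## Robot

A 6-joint arm with a two-finger parallel gripper is mounted at the origin on the work surface. World frame = base frame: x ahead of the robot, y to its left, z up, the work surface at z = 0. Lengths are in m, angles in rad, forces in N, time in s.
With the tool pointing down it reaches from about 0.325 to 0.775 m from the base axis. Payload 5.5 kg.
Tool frame: the origin (TCP) lies on the centre line of the jaws, within the pads' length; the fingertips stand 19 mm ahead of it and the grasp point (between the pads) is the TCP; z points along the fingers, y is the line along which they close (so a half turn about z gives the same grasp; the last joint's range is limited). The gripper opens to 85 mm and grips with 20 to 120 N. Pads are 22 mm wide; open, the fingers measure 114 mm over their backs; the gripper's body (76 mm by 85 mm) begins 54 mm behind the grasp point. The pads swing forward as they close: fully open they stand 13 mm farther back than shut.
Start: joints at [1.249, 0.091, 1.231, -0, 1.82, -0.057], TCP at [0.157, 0.579, 0.25] pointing down, gripper open.
Joint ranges: [-2.87, 2.87], [-0.86, 2.18], [0.17, 2.46], [-1.51, 4.65], [0.06, 2.69], [-2.65, 2.65]. Speed limits (rad/s): [2.57, 2.57, 3.01, 3.14, 3.14, 3.14].

## Interface

Orientations are given as a 3x3 rotation matrix whose columns are the frame's x, y, z axes.
In Python, from plant import arm gives the robot as it stands. The module is installed in compiled form; this text tells all that it offers.
- The arm moves only by the tool drive_tool, never from a script. Its argument "deltas" is a list that holds one entry, the list of rows, each a list of 7 numbers: the shift along the tool's x, y, z each as a share of 30 cm, from -1 to 1, then the turn, a rotation vector about the tool's x, y, z each as a share of pi rad, from -1 to 1, then the closure, from -1 (fully open) to 1 (shut). In form: [[[tx, ty, tz, wx, wy, wz, gripper], ...]]. A call has 1 to 5 rows; each row is the pose to reach, as a shift and turn from the pose commanded when the call began, along the tool's axes at that moment, turning the shorter way round; what a row does not reach only later rows make up. A row lasts 1/12 s, in which the tool goes at most 41.7 mm and 7.16 degrees, less where a joint would pass 70% of its speed; a pose out of reach is approached as far as the arm can. A call with a number of a shift or a turn outside -1 to 1 is refused whole. A call with a gripper value outside its range is refused whole. The fingers move at their own pace and stop on an object; "newtons" is the grip in N (left out, the last holds). Time passes only in rows, so rows that repeat a pose let the fingers close. It gives the time, the measured TCP pose, the force, the opening and the grip force at its end, in the units of the state.
- arm.get_state(): the state, without advancing time (a new reading comes with each control period).
- arm.grab_frame(name): name is "scene" or "top" or "wrist"; returns a dict with "color" (400x640x3 uint8, red, green, blue), "intrinsics" (3x3 intrinsics, pixels), "R" (3x3) and "t" (3): a world point X has camera coordinates R X + t; the wrist camera has in their place "mount" (4x4, takes a point from camera to tool coordinates, whose origin is the TCP and whose axes are the flange's). Camera axes: x right, y down, z forward; pixel columns grow to the right and rows downward; lengths in m; the calibration is good to about 2 mm. A picture is of the moment at which its call begins: read the wrist's pose just before it. There is no depth.
- arm.finish_job(): hands the job in; it is judged then, once.
Trained networks look in a picture, given as the dict that the camera call returned (one of the last four; its "shot" number tells which), for a name from the list of things; names that differ only in an ending like _2 or _b are one class to them, and where a whole thing is asked for, a point or a joint stands for the part that bears it (a point fixed in the world has none). Each returns a list of dicts, best first, with "conf" (0 to 1); they miss things now and then, are a little off and sometimes report something else, mostly with a low value. They report only what shows in the picture. A call takes as long as a camera call.
- arm.look_for(label, picture): "rect" ([left, top, width, height] in pixels, round what is visible of it).
- arm.masks_of(label, picture): "region" (400x640 bool, what is visible of it) and "rect" ([left, top, width, height] in pixels, round what is visible of it).
The state is a dict: "time": time; "joint_pos": joint angles; "dq": joint speeds; "effort": joint torques, N m; "eef_pos": TCP position; "ee_rot": TCP orientation; "ft_force": force on the tool from outside, world axes, zero at the start; "wrist_torque": the same for the moment, N m; "width": finger opening in m; "finger_force": force on a finger pad.
Only numpy, scipy, OpenCV 4.12 (cv2) and the standard library are available. Lean on these libraries where they do the work, as an engineer would, in place of code of your own. Each camera call takes 0.05 s, during which the arm holds its last target. There are 200 camera calls.

## Task

Put each of the four filled bottles standing loose on the table (not those in the crates) into the carrier puck whose pocket has its shape and size: slim round, wide round, square and oblong, ready for labelling. Set each down gently, not letting it fall, so that it stands upright and flat on the pocket floor, inside the lip, without tipping any bottle over, and leave the tape roll and the tin where they are.

Things in the scene. Friction and masses are not known exactly. Their poses are not given: they have to be found in the camera images.
- slim_center (a point): Centre, half-way up (42.5 mm above its underside), of the slim round bottle, body 40 mm in diameter; dark plum with a white screw cap. Loose, standing upright, 0.1 to 0.3 kg. 85 mm tall in all: straight-sided body up to 60 mm, then neck and a cap 30 mm in diameter. z is up the bottle.
- wide_center (a point): Centre, half-way up (42.5 mm above its underside), of the wide round jar, body 60 mm in diameter; dark plum with a white screw cap. Loose, standing upright, 0.1 to 0.3 kg. 85 mm tall in all: straight-sided body up to 60 mm, then neck and a cap 30 mm in diameter. z is up the bottle.
- square_center (a point): Centre, half-way up (42.5 mm above its underside), of the square bottle, body 50 x 50 mm, sides along its x and y axes; dark plum with a white screw cap. Loose, standing upright, 0.1 to 0.3 kg. 85 mm tall in all: straight-sided body up to 60 mm, then neck and a cap 30 mm in diameter. z is up the bottle.
- flask_center (a point): Centre, half-way up (42.5 mm above its underside), of the oblong flask, body 66 mm along its x axis and 40 mm along its y axis; dark plum with a white screw cap. Loose, standing upright, 0.1 to 0.3 kg. 85 mm tall in all: straight-sided body up to 60 mm, then neck and a cap 30 mm in diameter. z is up the bottle.
- slim_seat (a point): Centre of the pocket floor of the low grey carrier puck with a dark floor, its pocket small and round, 56 mm in diameter, which takes the slim round bottle. Fixed to the table. The floor is 5 mm above the table; the surrounding lip is 5 mm thick and rises 8 mm above the floor. z is up.
- wide_seat (a point): Centre of the pocket floor of the low grey carrier puck with a dark floor, its pocket large and round, 76 mm in diameter, which takes the wide round jar. Fixed to the table. The floor is 5 mm above the table; the surrounding lip is 5 mm thick and rises 8 mm above the floor. z is up.
- square_seat (a point): Centre of the pocket floor of the low grey carrier puck with a dark floor, its pocket square, 66 x 66 mm, sides along its x and y axes, which takes the square bottle. Fixed to the table. The floor is 5 mm above the table; the surrounding lip is 5 mm thick and rises 8 mm above the floor. z is up.
- flask_seat (a point): Centre of the pocket floor of the low grey carrier puck with a dark floor, its pocket oblong, 82 mm along its x axis and 56 mm along its y axis, which takes the oblong flask. Fixed to the table. The floor is 5 mm above the table; the surrounding lip is 5 mm thick and rises 8 mm above the floor. z is up.
- tape: Bystander: roll of cardboard-brown tape lying flat, 100 mm across, 48 mm high; origin at the centre of its underside. Loose.
- tin: Bystander: plain brass-coloured tin, 72 mm in diameter, 90 mm high; origin at the centre of its underside. Loose.

How it is judged:
By the outcome, as a careful person would: the job done as asked, in the order asked, and still so for the second after the job is handed in, with the robot touching nothing.
It also fails if it takes over 96 s, if anything falls off the work surface, if the arm or the gripper's body presses on something with over 40 N, if the wrist force passes 120 N, or if a joint passes its speed limit or range.

## Working session

There is one attempt and no reset: what is moved stays moved. The work goes in short steps, Python scripts to look and compute and a tool call to move; the robot and the scene stay as the last step left them, time stands still between calls to the robot, and variables do not carry over. Pictures are saved under pics/ and viewed, at most 14 in all, crops included, and the job is handed in when it is done.

Besides the shell and the picture viewer there is one more tool, called after "Request:" as name([rows], argument=value, ...), one row to a line, values as JSON. drive_tool: Moves the arm, as the interface text tells. Shift numbers are shares of 30 cm and turn numbers shares of pi rad, none past 1 either way. Its arguments: {"type":"object","properties":{"deltas":{"type":"array","items":{"type":"array","items":{"type":"array","items":{"type":"number","minimum":-1,"maximum":1}}}},"newtons":{"type":"number"}},"required":["deltas"]}

```bash
mkdir -p pics
cat > h.py <<'E'
import numpy as np, cv2
from plant import arm
N=['slim_center','wide_center','square_center','flask_center','slim_seat','wide_seat','square_seat','flask_seat','tape','tin']
def ray(p,u,v,z):
    K,R,t=p['intrinsics'],p['R'],p['t']
    d=R.T@np.linalg.solve(K,[u,v,1.]); c=-R.T@t
    return c+d*(z-c[2])/d[2]
def save(p,n): cv2.imwrite('pics/'+n,p['color'][:,:,::-1])
E
python3 - <<'E'
from h import *
s=arm.get_state(); print({k:np.round(v,3).tolist() for k,v in s.items()})
for n in ['top','scene']:
    p=arm.grab_frame(n); save(p,n+'.png')
    print(n,np.round(-p['R'].T@p['t'],3),np.round(p['R'],2).tolist())
    for l in N:
        for q in arm.look_for(l,p)[:3]:
            r=q['rect']; print(l,round(q['conf'],2),np.round(r).tolist(), np.round(ray(p,r[0]+r[2]/2,r[1]+r[3]/2,0.0),3)[:2])
E
```

```text
{'time': 0.0, 'joint_pos': [1.249, 0.092, 1.232, 0.0, 1.82, -0.057], 'dq': [0.001, -0.001, -0.0, 0.0, -0.001, -0.002], 'effort': [0.001, -45.873, -41.802, 0.0, 0.012, 0.0], 'eef_pos': [0.157, 0.579, 0.249], 'ee_rot': [[-0.965, 0.262, -0.001], [0.262, 0.965, -0.002], [0.0, -0.002, -1.0]], 'ft_force': [-0.757, 0.354, 0.782], 'wrist_torque': [-0.043, -0.008, -0.036], 'finger_force': 0.0, 'width': 0.085}
top [ 0.336 -0.016  1.358] [[-0.02, -1.0, -0.02], [-0.99, 0.02, -0.14], [0.14, 0.01, -0.99]]
slim_center 0.72 [396.0, 156.0, 16.0, 17.0] [ 0.627 -0.257]
wide_center 0.65 [337.0, 208.0, 20.0, 22.0] [ 0.469 -0.08 ]
flask_center 0.77 [283.0, 210.0, 19.0, 25.0] [0.459 0.084]
flask_center 0.61 [391.0, 202.0, 31.0, 31.0] [ 0.466 -0.257]
slim_seat 0.65 [285.0, 156.0, 17.0, 22.0] [0.628 0.078]
slim_seat 0.53 [158.0, 243.0, 33.0, 28.0] [0.366 0.437]
wide_seat 0.76 [219.0, 217.0, 30.0, 27.0] [0.44 0.26]
square_seat 0.64 [337.0, 150.0, 34.0, 31.0] [ 0.629 -0.106]
tape 0.77 [457.0, 231.0, 42.0, 33.0] [ 0.374 -0.463]
tin 0.88 [158.0, 239.0, 33.0, 29.0] [0.374 0.438]
scene [ 1.148 -0.894  0.921] [[0.81, 0.59, -0.0], [0.36, -0.5, -0.79], [-0.46, 0.63, -0.62]]
slim_center 0.91 [298.0, 252.0, 16.0, 29.0] [ 0.594 -0.223]
wide_center 0.87 [295.0, 198.0, 15.0, 30.0] [ 0.447 -0.051]
square_center 0.82 [397.0, 162.0, 22.0, 32.0] [0.621 0.3  ]
flask_center 0.61 [320.0, 172.0, 23.0, 26.0] [0.436 0.114]
slim_seat 0.57 [367.0, 201.0, 20.0, 19.0] [0.625 0.093]
wide_seat 0.61 [398.0, 163.0, 21.0, 33.0] [0.626 0.294]
wide_seat 0.53 [342.0, 157.0, 25.0, 18.0] [0.435 0.255]
square_seat 0.71 [323.0, 232.0, 36.0, 27.0] [ 0.622 -0.101]
flask_seat 0.83 [245.0, 238.0, 35.0, 33.0] [ 0.468 -0.26 ]
flask_seat 0.17 [300.0, 251.0, 17.0, 32.0] [ 0.6  -0.22]
flask_seat 0.16 [295.0, 197.0, 16.0, 30.0] [ 0.444 -0.048]
tape 0.6 [165.0, 254.0, 41.0, 42.0] [ 0.354 -0.435]
tin 0.86 [356.0, 114.0, 19.0, 28.0] [0.326 0.505]
```

Run:
```python
import cv2
a=cv2.imread('pics/top.png')[90:290,130:530]; cv2.imwrite('pics/topc.png',cv2.resize(a,(800,400),interpolation=cv2.INTER_CUBIC))
a=cv2.imread('pics/scene.png')[90:310,140:460]; cv2.imwrite('pics/scenec.png',cv2.resize(a,(800,550),interpolation=cv2.INTER_CUBIC))
```

```text
(no output)
```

View pics/topc.png

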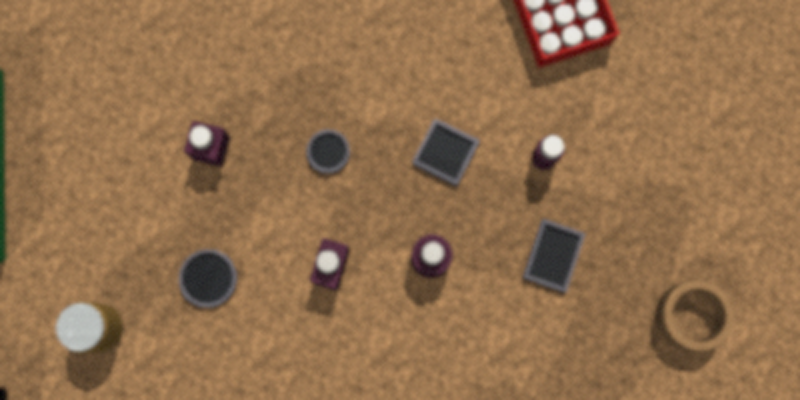

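View pics/scenec.png

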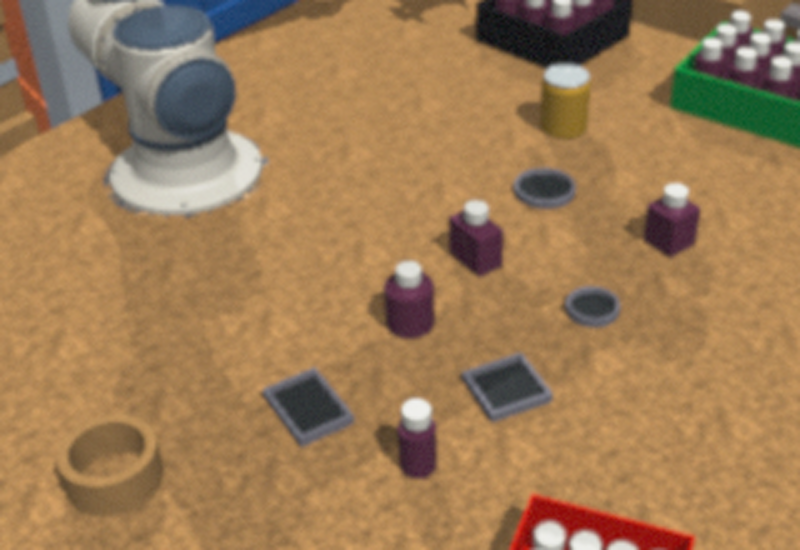

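The top view shows square (200,136), flask (327,262), wide (433,252) and slim (553,146), with pucks wide (208,279), slim (328,152), square (446,152) and flask (554,256). Next I measure them by colour segmentation.

```bash
cat > seg.py <<'E'
from h import *
import sys
from scipy.optimize import least_squares
p=arm.grab_frame('top'); im=p['color']; g=im.astype(int)
up=lambda u,v:(130+u/2,90+v/2)
C={'square':(200,136),'flask':(327,262),'wide':(433,252),'slim':(553,146)}
S={'wide':(208,279),'slim':(328,152),'square':(446,152),'flask':(554,256)}
def win(c,r):
    m=np.zeros(im.shape[:2],bool); u,v=map(int,c); m[v-r:v+r+1,u-r:u+r+1]=1; return m
def comp(m,c):
    n,l=cv2.connectedComponents(m.astype(np.uint8)); ks=[k for k in range(1,n)]
    k=max(ks,key=lambda k:(l==k).sum()); return l==k
def rect(m,z):
    # rectangle of an upsampled soft outline, world coords
    cs=cv2.findContours(cv2.resize(m.astype(np.float32),None,fx=8,fy=8,interpolation=cv2.INTER_CUBIC).__gt__(.5).astype(np.uint8),0,1)[0]
    c=max(cs,key=cv2.contourArea)[:,0]/8.-.44
    w=np.array([ray(p,u,v,z)[:2] for u,v in c]); r=cv2.minAreaRect((w*1000).astype(np.float32)); return np.round(r[0],1),np.round(r[1],1),round(r[2],1)
for k,c in C.items():
    c=up(*c); m=comp(win(c,8)&(g.min(2)>140),c); v,u=np.nonzero(m); w=g.min(2)[m]
    cap=ray(p,u.mean(),v.mean(),.083)
    b=comp(win(c,16)&(g[...,0]-g[...,1]>15)&(g[...,2]-g[...,1]>3)&(g.max(2)<130),c); 
    print(k,'cap',np.round(cap[:2]*1000,1),m.sum(),'body',rect(b|m,.03))
for k,c in S.items():
    c=up(*c); m=comp(win(c,15)&(g.max(2)<75),c); v,u=np.nonzero(m)
    o=comp(win(c,20)&(g[...,0]-g[...,2]<15),c); vv,uu=np.nonzero(o)
    print(k,'seat floor',np.round(ray(p,u.mean(),v.mean(),.005)[:2]*1000,1),rect(m,.005),'outer',np.round(ray(p,uu.mean(),vv.mean(),.012)[:2]*1000,1),rect(o,.012))
E
python3 seg.py
```

```text
square cap [643.5 256.3] 84 body (array([644.3, 258.5]), array([58.7, 57. ]), 77.8)
flask cap [458.6  74.6] 81 body (array([459.4,  75.6]), array([41.1, 66.9]), 72.4)
wide cap [467.8 -73.5] 82 body (array([467.8, -73.8]), array([56. , 60.4]), 61.9)
slim cap [ 616.8 -249.2] 91 body (array([ 628.3, -258.5]), array([32.4, 30. ]), 88.6)
wide seat floor [445.9 260.8] (array([446.1, 260.5]), array([73. , 73.1]), 44.6) outer [443.2 258.6] (array([445.1, 258.4]), array([83.5, 83.3]), 88.8)
slim seat floor [635.1  77.1] (array([634.5,  76.5]), array([51.4, 52.5]), 89.1) outer [631.   77.5] (array([630.7,  78.2]), array([63.1, 64.7]), 44.4)
square seat floor [ 629.2 -100.9] (array([ 629.3, -101.3]), array([64.1, 63.5]), 61.6) outer [ 625.6 -100.3] (array([625.2, -99.9]), array([75.8, 79.5]), 61.3)
flask seat floor [ 468.  -257.6] (array([ 468.2, -257.6]), array([55.8, 82.7]), 68.9) outer [ 465.4 -254.9] (array([ 465.6, -254.7]), array([66.4, 95.4]), 68.9)
```

Request:
drive_tool([
  [[-0.44,-0.452,0.03,0,0,0,-1],[-0.44,-0.452,0.03,0,0,0,-1],[-0.44,-0.452,0.03,0,0,0,-1],[-0.44,-0.452,0.03,0,0,0,-1],[-0.44,-0.452,0.03,0,0,0,-1]],
], newtons=30)

```text
time: 1.57
eef_pos: [0.2503, 0.4107, 0.2414]
ee_rot: [[-0.965, 0.263, 0.001], [0.263, 0.965, -0.001], [-0.001, -0.0, -1.0]]
ft_force: [0.4, -0.3, -0.4]
width: 0.0854
finger_force: 0.0
```

Request:
drive_tool([
  [[-0.44,-0.452,0.03,0,0,0,-1],[-0.44,-0.452,0.03,0,0,0,-1],[-0.44,-0.452,0.03,0,0,0,-1],[-0.44,-0.452,0.03,0,0,0,-1],[-0.44,-0.452,0.03,0,0,0,-1]],
])

```text
time: 1.98
eef_pos: [0.342, 0.2451, 0.2324]
ee_rot: [[-0.965, 0.264, 0.001], [0.264, 0.965, -0.001], [-0.002, -0.0, -1.0]]
ft_force: [-0.9, 0.8, -0.2]
width: 0.0851
finger_force: 0.0
```

Request:
drive_tool([
  [[-0.44,-0.452,0.03,0,0,0,-1],[-0.44,-0.452,0.03,0,0,0,-1],[-0.44,-0.452,0.03,0,0,0,-1],[-0.44,-0.452,0.03,0,0,0,-1],[-0.44,-0.452,0.03,0,0,0,-1]],
])

```text
time: 2.4
eef_pos: [0.4339, 0.0793, 0.2231]
ee_rot: [[-0.964, 0.264, 0.001], [0.264, 0.964, -0.001], [-0.001, -0.001, -1.0]]
ft_force: [-0.3, 1.4, 0.7]
width: 0.0855
finger_force: 0.0
```

Request:
drive_tool([
  [[-0.44,-0.452,0.03,0,0,0,-1],[-0.44,-0.452,0.03,0,0,0,-1],[-0.44,-0.452,0.03,0,0,0,-1],[-0.44,-0.452,0.03,0,0,0,-1],[-0.44,-0.452,0.03,0,0,0,-1]],
])

```text
time: 2.82
eef_pos: [0.5256, -0.0864, 0.2135]
ee_rot: [[-0.964, 0.264, -0.0], [0.264, 0.964, -0.001], [-0.0, -0.001, -1.0]]
ft_force: [0.4, -0.3, 0.2]
width: 0.0856
finger_force: 0.0
```

Request:
drive_tool([
  [[-0.44,-0.452,0.03,0,0,0,-1],[-0.44,-0.452,0.03,0,0,0,-1],[-0.44,-0.452,0.03,0,0,0,-1],[-0.44,-0.452,0.03,0,0,0,-1],[-0.44,-0.452,0.03,0,0,0,-1]],
])

```text
time: 3.23
eef_pos: [0.6173, -0.252, 0.2038]
ee_rot: [[-0.964, 0.264, -0.001], [0.264, 0.964, -0.001], [0.001, -0.001, -1.0]]
ft_force: [1.0, -0.1, -0.2]
width: 0.0858
finger_force: 0.0
```

```bash
cat >> h.py <<'E'
def wrist(n=None):
    s=arm.get_state(); p=arm.grab_frame('wrist'); M=p['mount']
    Rw=s['ee_rot']@M[:3,:3]; tw=s['ee_rot']@M[:3,3]+s['eef_pos']
    p['R']=Rw.T; p['t']=-Rw.T@tw
    if n: save(p,n)
    return s,p
def proj(p,X):
    c=p['R']@np.array(X)+p['t']; q=p['intrinsics']@c; return q[:2]/q[2]
def go(x,y,z,psi=None):
    s=arm.get_state(); R=np.array(s['ee_rot']); d=R.T@(np.array([x,y,z])-s['eef_pos'])/.3
    ps=np.degrees(np.arctan2(R[1,1],R[0,1]))
    print('at',np.round(s['eef_pos'],4),'psi',round(ps,1),'t',round(s['time'],1),'width',round(s['width'],4))
    print('delta',np.round(d,3), 'wz',0 if psi is None else round((ps-psi)/180,3))
def capfind(p,guess,r=60):
    g=p['color'].astype(int); c=proj(p,[*guess,.085]); m=(g.min(2)>150)
    u,v=np.meshgrid(np.arange(640),np.arange(400)); m&=np.hypot(u-c[0],v-c[1])<r
    n,l,st,ce=cv2.connectedComponentsWithStats(m.astype(np.uint8)); k=1+st[1:,4].argmax()
    (cx,cy),rad=cv2.minEnclosingCircle(np.argwhere(l==k)[:,::-1].astype(np.float32))
    print('cap px',cx,cy,rad,st[k,4],'world',np.round(ray(p,cx,cy,.085),4)[:2]); return ray(p,cx,cy,.085)
E
python3 - <<'E'
from h import *
s,p=wrist('w1.png'); print(np.round(p['mount'],3).tolist(),proj(p,[.617,-.249,.085]))
go(.617,-.249,.042)
for q in arm.masks_of('slim_center',p)[:2]: print(q['conf'],q['rect'])
capfind(p,(.617,-.249))
E
```

```text
[[0.0, -0.961, -0.277, 0.07], [1.0, 0.0, 0.0, -0.001], [0.0, -0.277, 0.961, -0.123], [0.0, 0.0, 0.0, 1.0]] [323.44304952 195.72310868]
at [ 0.6176 -0.2542  0.2024] psi 74.6 t 3.3 width 0.0853
delta [0.006 0.017 0.535] wz 0
0.72 [300.8, 159.7, 40.7, 49.1]
cap px 322.7257995605469 194.5 15.923391342163086 779 world [ 0.6157 -0.2493]
```

View pics/w1.png

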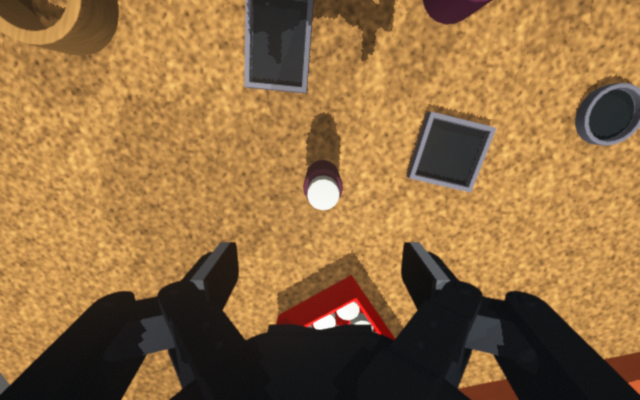

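The slim bottle's cap is at (323,194), matching the top estimate to within 1 mm, and the path between the jaws is clear.

Request:
drive_tool([
  [[0.01,0.016,0.0,0,0,0,-1],[0.01,0.016,0.13,0,0,0,-1],[0.01,0.016,0.26,0,0,0,-1],[0.01,0.016,0.38,0,0,0,-1],[0.01,0.016,0.46,0,0,0,-1]],
])

```text
time: 3.75
eef_pos: [0.6133, -0.2397, 0.0639]
ee_rot: [[-0.966, 0.26, -0.003], [0.26, 0.966, 0.002], [0.004, 0.001, -1.0]]
ft_force: [-0.4, 1.3, -0.2]
width: 0.0858
finger_force: 0.0
```

Request:
drive_tool([
  [[0,0,0.04,0,0,0,-1],[0,0,0.07,0,0,0,-1],[0,0,0.07,0,0,0,-0.2],[0,0,0.07,0,0,0,0.3],[0,0,0.07,0,0,0,1]],
])

```text
time: 4.17
eef_pos: [0.6162, -0.2428, 0.0493]
ee_rot: [[-0.965, 0.261, 0.004], [0.261, 0.965, -0.002], [-0.004, -0.001, -1.0]]
ft_force: [0.1, 0.7, 0.3]
width: 0.0514
finger_force: 0.0
```

Request:
drive_tool([
  [[0,0,0,0,0,0,1],[0,0,0,0,0,0,1],[0,0,0,0,0,0,1],[0,0,0,0,0,0,1],[0,0,0,0,0,0,1]],
])

```text
time: 4.58
eef_pos: [0.6163, -0.2433, 0.0493]
ee_rot: [[-0.965, 0.262, 0.004], [0.262, 0.965, -0.002], [-0.005, -0.001, -1.0]]
ft_force: [-0.1, -0.0, 6.3]
width: 0.0393
finger_force: 30.8
```

Request:
drive_tool([
  [[0,0,-0.05,0,0,0,1],[0,0,-0.15,0,0,0,1],[0,0,-0.27,0,0,0,1],[0,0,-0.36,0,0,0,1],[0,0,-0.4,0,0,0,1]],
])

```text
time: 5.0
eef_pos: [0.6163, -0.2432, 0.1725]
ee_rot: [[-0.965, 0.262, 0.007], [0.262, 0.965, -0.003], [-0.008, -0.001, -1.0]]
ft_force: [1.3, -0.4, 0.8]
width: 0.039
finger_force: 30.4
```

Request:
drive_tool([
  [[0.01,0.06,0,0,0,0,1],[0.03,0.17,0,0,0,0,1],[0.06,0.29,0,0,0,0,1],[0.09,0.42,0,0,0,0,1],[0.114,0.523,0,0,0,0,1]],
])

```text
time: 5.42
eef_pos: [0.6226, -0.0798, 0.1652]
ee_rot: [[-0.965, 0.262, -0.001], [0.262, 0.965, 0.001], [0.002, 0.001, -1.0]]
ft_force: [0.3, 0.1, -0.5]
width: 0.0389
finger_force: 30.5
```

Request:
drive_tool([
  [[0.03,0.12,0,0,0,0,1],[0.06,0.25,0,0,0,0,1],[0.08,0.37,0,0,0,0,1],[0.1,0.47,0,0,0,0,1],[0.114,0.523,0,0,0,0,1]],
])

```text
time: 5.83
eef_pos: [0.6306, 0.0821, 0.1651]
ee_rot: [[-0.966, 0.259, -0.001], [0.259, 0.966, 0.001], [0.002, 0.001, -1.0]]
ft_force: [0.7, 0.1, -1.9]
width: 0.0394
finger_force: 30.5
```

Run:
```python
from h import *
import time
s,p=wrist('w2.png')
for l in N[:8]:
    for q in arm.masks_of(l,p)[:1]:
        v,u=np.nonzero(q['region']); print(l,round(q['conf'],2),np.round(q['rect']), np.round(ray(p,u.mean(),v.mean(),.01),3)[:2])
go(.6325,.0773,.0545)
```

```text
slim_center 0.82 [278. 200.  84. 130.] [0.721 0.057]
wide_center 0.9 [  8.   5. 144.  96.] [ 0.452 -0.097]
square_center 0.61 [458. 128. 112.  64.] [0.652 0.277]
flask_center 0.8 [218.   0.  71.  47.] [0.47  0.065]
slim_seat 0.67 [221.   0.  66.  48.] [0.47  0.065]
wide_seat 0.37 [  7.   5. 143.  95.] [ 0.452 -0.097]
square_seat 0.97 [119. 186.  81.  79.] [ 0.625 -0.098]
at [0.6311 0.0769 0.1662] psi 74.7 t 6.3 width 0.0395
delta [-0.004  0.003  0.372] wz 0
```

View pics/w2.png

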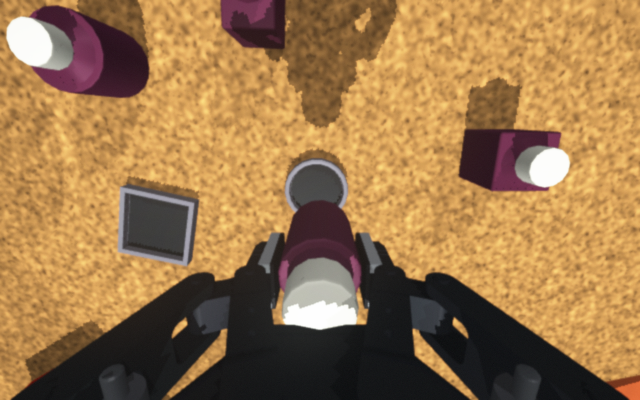

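The gripped slim bottle is upright (axis at col 320), just ahead of its puck at (316,187). I'll check the puck centre from this view.

```bash
cat >> h.py <<'E'
def dark(p,guess,zs=.005,r=55):
    g=p['color'].astype(int); c=proj(p,[*guess,zs]); u,v=np.meshgrid(np.arange(640),np.arange(400))
    m=(g.max(2)-g.min(2)<32)&(g.max(2)>15)&(np.hypot(u-c[0],v-c[1])<r)
    k=cv2.connectedComponentsWithStats(m.astype(np.uint8)); i=1+k[2][1:,4].argmax(); m=k[1]==i
    q=np.argwhere(m)[:,::-1]; w=np.array([ray(p,a,b,.011)[:2] for a,b in q])*1000
    r=cv2.minAreaRect(w.astype(np.float32)); print('outer lip',np.round(r[0],1),np.round(r[1],1),round(r[2],1),'px',c.round())
def body(p,guess):
    # yaw and position of plum body by fitting projected silhouette-free edges: top rim quad at z=.06
    pass
E
python3 - <<'E'
from h import *
s,p=wrist()
for c in [(316,158),(285,187),(348,187)]: print(np.round(ray(p,*c,.013)*1000,1))
dark(p,(.627,-.1006)); 
go(.6325,.0773,.0545)
E
```

```text
[600.8  80.8  13. ]
[621.1  42.1  13. ]
[638.2 104.5  13. ]
outer lip [626.5 -98.3] [79.7 80.7] 61.8 px [163. 223.]
at [0.6311 0.077  0.1663] psi 74.7 t 6.3 width 0.0392
delta [-0.004  0.002  0.373] wz 0
```

Request:
drive_tool([
  [[-0.004,-0.004,0.08,0,0,0,1],[-0.004,-0.004,0.18,0,0,0,1],[-0.004,-0.004,0.27,0,0,0,1],[-0.004,-0.004,0.32,0,0,0,1],[-0.004,-0.004,0.34,0,0,0,1]],
])

```text
time: 6.75
eef_pos: [0.63, 0.0759, 0.0602]
ee_rot: [[-0.965, 0.263, -0.006], [0.263, 0.965, -0.0], [0.006, -0.002, -1.0]]
ft_force: [-0.3, 0.3, -1.8]
width: 0.0389
finger_force: 30.5
```

Request:
drive_tool([
  [[0,0,0,0,0,0,1],[0,0,0.008,0,0,0,1],[0,0,0.016,0,0,0,1],[0,0,0.016,0,0,0,1]],
])

```text
time: 7.08
eef_pos: [0.6327, 0.0767, 0.0609]
ee_rot: [[-0.965, 0.262, 0.002], [0.262, 0.965, 0.0], [-0.002, 0.001, -1.0]]
ft_force: [-1.2, 0.0, -0.5]
width: 0.0391
finger_force: 30.5
```

Request:
drive_tool([
  [[0,0,0.005,0,0,0,1],[0,0,0.01,0,0,0,1],[0,0,0.013,0,0,0,1],[0,0,0.013,0,0,0,1]],
])

```text
time: 7.42
eef_pos: [0.6318, 0.0767, 0.0555]
ee_rot: [[-0.965, 0.262, -0.0], [0.262, 0.965, -0.0], [0.0, -0.0, -1.0]]
ft_force: [0.0, -0.4, -0.7]
width: 0.0387
finger_force: 30.5
```

Request:
drive_tool([
  [[0,0,0.004,0,0,0,1],[0,0,0.006,0,0,0,1],[0,0,0.006,0,0,0,1]],
])

```text
time: 7.67
eef_pos: [0.632, 0.0768, 0.0544]
ee_rot: [[-0.965, 0.262, 0.001], [0.262, 0.965, 0.0], [-0.0, 0.0, -1.0]]
ft_force: [-1.4, 0.1, 2.2]
width: 0.0392
finger_force: 30.9
```

Request:
drive_tool([
  [[0,0,0,0,0,0,0.0],[0,0,0,0,0,0,-0.2],[0,0,0,0,0,0,-0.5],[0,0,0,0,0,0,-1],[0,0,0,0,0,0,-1]],
])

```text
time: 8.08
eef_pos: [0.6319, 0.0767, 0.0537]
ee_rot: [[-0.965, 0.262, -0.0], [0.262, 0.965, -0.0], [0.0, -0.0, -1.0]]
ft_force: [-0.3, 0.8, 0.4]
width: 0.0844
finger_force: 0.0
```

Request:
drive_tool([
  [[0,0,0,0,0,0,-1],[0,0,-0.06,0,0,0,-1],[0,0,-0.2,0,0,0,-1],[0,0,-0.34,0,0,0,-1],[0,0,-0.45,0,0,0,-1]],
])

```text
time: 8.5
eef_pos: [0.632, 0.0767, 0.1917]
ee_rot: [[-0.965, 0.262, 0.002], [0.262, 0.965, 0.0], [-0.002, 0.001, -1.0]]
ft_force: [1.5, 0.9, 0.7]
width: 0.0852
finger_force: 0.0
```

Request:
drive_tool([
  [[0.2,-0.313,0,0,0,0,-1],[0.2,-0.313,0,0,0,0,-1],[0.2,-0.313,0,0,0,0,-1],[0.2,-0.313,0,0,0,0,-1]],
])

```text
time: 8.83
eef_pos: [0.5468, -0.0012, 0.1894]
ee_rot: [[-0.964, 0.265, -0.0], [0.265, 0.964, -0.002], [-0.0, -0.002, -1.0]]
ft_force: [-0.7, 0.1, -0.4]
width: 0.0852
finger_force: 0.0
```

Request:
drive_tool([
  [[0.2,-0.313,0,0,0,0,-1],[0.2,-0.313,0,0,0,0,-1],[0.2,-0.313,0,0,0,0,-1],[0.2,-0.313,0,0,0,0,-1],[0.2,-0.313,0,0,0,0,-1]],
])

```text
time: 9.25
eef_pos: [0.4666, -0.0738, 0.1893]
ee_rot: [[-0.965, 0.264, 0.002], [0.264, 0.965, -0.0], [-0.001, 0.0, -1.0]]
ft_force: [0.2, -0.3, -0.2]
width: 0.0856
finger_force: 0.0
```

Run:
```python
from h import *
s,p=wrist('w3.png')
c=capfind(p,(.468,-.0737))
go(c[0],c[1],.046)
t=arm.grab_frame('top'); save(t,'t3.png')
i=t['color'][90:290,130:530,::-1]; j=p['color'][:,:,::-1]
cv2.imwrite('pics/c3.png',np.vstack([cv2.resize(i,(600,300)),cv2.resize(j,(600,300))]))
```

```text
cap px 320.5 200.5 17.10272979736328 901 world [ 0.466  -0.0734]
at [ 0.4672 -0.0732  0.1892] psi 74.8 t 9.3 width 0.0853
delta [ 0.004 -0.002  0.477] wz 0
```

View pics/c3.png

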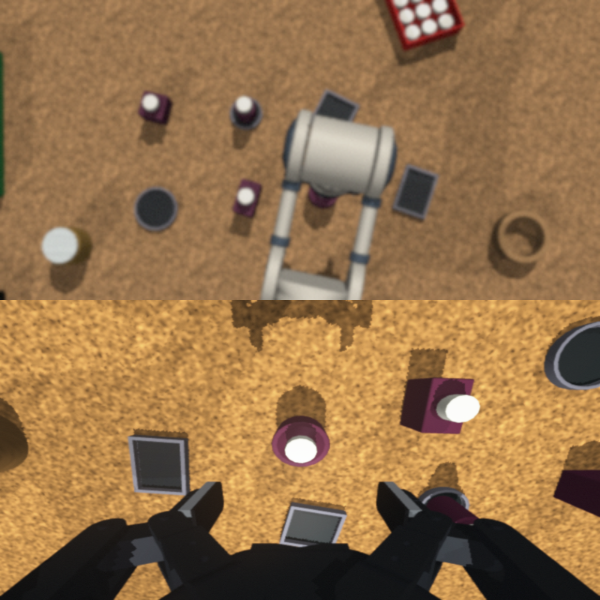

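The slim bottle stands in its puck (245,110), and the wide jar is centred under the jaws (300,445).

Request:
drive_tool([
  [[0.004,-0.002,0.1,0,0,0,-1],[0.004,-0.002,0.2,0,0,0,-1],[0.004,-0.002,0.3,0,0,0,-1],[0.004,-0.002,0.37,0,0,0,-1],[0.004,-0.002,0.4,0,0,0,-1]],
])

```text
time: 9.77
eef_pos: [0.4644, -0.072, 0.0646]
ee_rot: [[-0.966, 0.26, -0.006], [0.26, 0.966, 0.002], [0.006, 0.0, -1.0]]
ft_force: [-0.6, 0.2, -0.4]
width: 0.0852
finger_force: 0.0
```

Request:
drive_tool([
  [[0,0,0.03,0,0,0,-1],[0,0,0.06,0,0,0,-1],[0,0,0.06,0,0,0,-1],[0,0,0.06,0,0,0,-0.6],[0,0,0.06,0,0,0,-0.4]],
])

```text
time: 10.18
eef_pos: [0.4665, -0.0735, 0.0521]
ee_rot: [[-0.965, 0.262, 0.002], [0.262, 0.965, -0.0], [-0.002, 0.0, -1.0]]
ft_force: [0.0, 0.1, -0.1]
width: 0.0637
finger_force: 0.0
```

Request:
drive_tool([
  [[0,0,0,0,0,0,0],[0,0,0,0,0,0,1],[0,0,0,0,0,0,1],[0,0,0,0,0,0,1],[0,0,0,0,0,0,1]],
])

```text
time: 10.6
eef_pos: [0.4666, -0.0736, 0.0524]
ee_rot: [[-0.965, 0.262, 0.003], [0.262, 0.965, -0.001], [-0.003, 0.0, -1.0]]
ft_force: [-0.1, 0.9, 6.2]
width: 0.059
finger_force: 33.5
```

Request:
drive_tool([
  [[0,0,-0.05,0,0,0,1],[0,0,-0.15,0,0,0,1],[0,0,-0.27,0,0,0,1],[0,0,-0.38,0,0,0,1],[0,0,-0.43,0,0,0,1]],
])

```text
time: 11.02
eef_pos: [0.4665, -0.0737, 0.1843]
ee_rot: [[-0.965, 0.262, 0.005], [0.262, 0.965, -0.001], [-0.005, 0.0, -1.0]]
ft_force: [0.6, -0.2, -2.2]
width: 0.0589
finger_force: 33.6
```

Request:
drive_tool([
  [[0.02,0.06,0,0,0,0,1],[0.05,0.17,0,0,0,0,1],[0.1,0.29,0,0,0,0,1],[0.145,0.42,0,0,0,0,1],[0.18,0.526,0,0,0,0,1]],
])

```text
time: 11.43
eef_pos: [0.4538, 0.095, 0.1792]
ee_rot: [[-0.965, 0.262, -0.001], [0.262, 0.965, 0.0], [0.001, 0.0, -1.0]]
ft_force: [1.1, 0.5, -2.0]
width: 0.0588
finger_force: 33.6
```

Request:
drive_tool([
  [[0.04,0.12,0,0,0,0,1],[0.085,0.25,0,0,0,0,1],[0.13,0.37,0,0,0,0,1],[0.16,0.47,0,0,0,0,1],[0.18,0.526,0,0,0,0,1]],
])

```text
time: 11.85
eef_pos: [0.4428, 0.2626, 0.1788]
ee_rot: [[-0.966, 0.259, -0.002], [0.259, 0.966, 0.0], [0.002, -0.0, -1.0]]
ft_force: [0.9, 0.5, -3.2]
width: 0.0588
finger_force: 33.7
```

Run:
```python
from h import *
s,p=wrist('w4.png')
go(.445,.2595,.0575)
c=[proj(p,[.445+.043*np.cos(a),.2595+.043*np.sin(a),.013]) for a in np.linspace(0,6.283,60)]
j=p['color'][:,:,::-1].copy(); cv2.polylines(j,[np.array(c).round().astype(int)],True,(0,255,0),1); cv2.imwrite('pics/w4o.png',j)
```

```text
at [0.4425 0.2642 0.1786] psi 75.1 t 11.9 width 0.059
delta [-0.013 -0.013  0.404] wz 0
```

View pics/w4o.png

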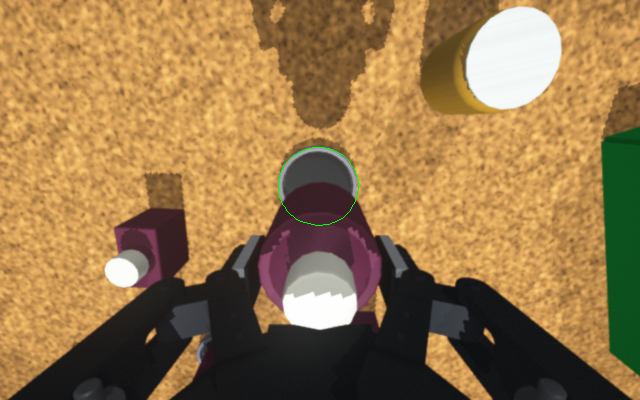

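The green predicted outline lies on the real rim (cols 278–358, top row 148), so the seat estimate is right; I lower the jar.

Request:
drive_tool([
  [[0,0,0.08,0,0,0,1],[0,0,0.18,0,0,0,1],[0,0,0.28,0,0,0,1],[0,0,0.345,0,0,0,1],[0,0,0.36,0,0,0,1]],
])

```text
time: 12.32
eef_pos: [0.4413, 0.2578, 0.0662]
ee_rot: [[-0.965, 0.262, -0.008], [0.262, 0.965, -0.004], [0.007, -0.006, -1.0]]
ft_force: [-0.6, 0.1, -3.8]
width: 0.0592
finger_force: 33.7
```

Request:
drive_tool([
  [[0,0,0,0,0,0,1],[0,0,0.01,0,0,0,1],[0,0,0.016,0,0,0,1],[0,0,0.016,0,0,0,1]],
])

```text
time: 12.65
eef_pos: [0.4447, 0.2597, 0.0684]
ee_rot: [[-0.965, 0.262, 0.002], [0.262, 0.965, 0.001], [-0.002, 0.002, -1.0]]
ft_force: [0.1, -0.0, -2.0]
width: 0.0592
finger_force: 33.7
```

Request:
drive_tool([
  [[0,0,0.01,0,0,0,1],[0,0,0.02,0,0,0,1],[0,0,0.026,0,0,0,1],[0,0,0.03,0,0,0,1],[0,0,0.03,0,0,0,1]],
])

```text
time: 13.07
eef_pos: [0.4438, 0.2595, 0.0577]
ee_rot: [[-0.965, 0.262, -0.0], [0.262, 0.965, -0.0], [0.0, -0.0, -1.0]]
ft_force: [-0.4, -0.9, -2.9]
width: 0.0592
finger_force: 34.0
```

Request:
drive_tool([
  [[0,0,0.003,0,0,0,1],[0,0,0.005,0,0,0,1],[0,0,0.005,0,0,0,1]],
])

```text
time: 13.32
eef_pos: [0.444, 0.2596, 0.0575]
ee_rot: [[-0.965, 0.262, 0.0], [0.262, 0.965, 0.0], [-0.0, 0.0, -1.0]]
ft_force: [-4.0, -0.9, 5.3]
width: 0.0589
finger_force: 34.4
```

Request:
drive_tool([
  [[0,0,0,0,0,0,-0.5],[0,0,0,0,0,0,-0.7],[0,0,0,0,0,0,-0.9],[0,0,0,0,0,0,-1],[0,0,0,0,0,0,-1]],
])

```text
time: 13.73
eef_pos: [0.4441, 0.2595, 0.0564]
ee_rot: [[-0.965, 0.262, 0.0], [0.262, 0.965, 0.0], [-0.0, 0.0, -1.0]]
ft_force: [0.1, 0.8, 0.8]
width: 0.0853
finger_force: 0.0
```

Request:
drive_tool([
  [[0,0,0,0,0,0,-1],[0,0,-0.06,0,0,0,-1],[0,0,-0.2,0,0,0,-1],[0,0,-0.34,0,0,0,-1],[0,0,-0.45,0,0,0,-1]],
])

```text
time: 14.15
eef_pos: [0.444, 0.2595, 0.1942]
ee_rot: [[-0.965, 0.262, 0.001], [0.262, 0.965, 0.001], [-0.001, 0.001, -1.0]]
ft_force: [0.6, 0.8, 0.6]
width: 0.0853
finger_force: 0.0
```

Request:
drive_tool([
  [[-0.322,0.082,0,0,0,0,-1],[-0.322,0.082,0,0,0,0,-1],[-0.322,0.082,0,0,0,0,-1],[-0.322,0.082,0,0,0,0,-1]],
])

```text
time: 14.48
eef_pos: [0.5464, 0.2571, 0.19]
ee_rot: [[-0.965, 0.264, -0.001], [0.264, 0.965, -0.001], [0.0, -0.001, -1.0]]
ft_force: [0.4, -0.6, -0.7]
width: 0.0855
finger_force: 0.0
```

Request:
drive_tool([
  [[-0.322,0.082,0,0,0,0,-1],[-0.322,0.082,0,0,0,0,-1],[-0.322,0.082,0,0,0,0,-1],[-0.322,0.082,0,0,0,0,-1],[-0.322,0.082,0,0,0,0,-1]],
])

```text
time: 14.9
eef_pos: [0.6434, 0.2562, 0.1902]
ee_rot: [[-0.965, 0.262, -0.002], [0.262, 0.965, -0.0], [0.002, -0.001, -1.0]]
ft_force: [0.2, 0.3, 0.3]
width: 0.0857
finger_force: 0.0
```

```bash
cat >> h.py <<'E'
def sq(p,x,y,yaw,w,h,z):
    c,s=np.cos(np.radians(yaw)),np.sin(np.radians(yaw))
    return np.array([proj(p,[x+c*a-s*b,y+s*a+c*b,z]) for a,b in [(-w/2,-h/2),(w/2,-h/2),(w/2,h/2),(-w/2,h/2)]]).round().astype(int)
E
python3 - <<'E'
from h import *
s,p=wrist('w5.png')
c=capfind(p,(.6435,.2563))
go(c[0],c[1],.048,77.8)
j=p['color'][:,:,::-1].copy()
for yaw,col in [(-12,(0,255,0)),(-20,(255,255,0))]:
    cv2.polylines(j,[sq(p,c[0],c[1],yaw,.05,.05,.06)],True,col,1)
cv2.polylines(j,[sq(p,c[0],c[1],-12,.05,.05,.0)],True,(0,255,0),1)
cv2.imwrite('pics/w5o.png',cv2.resize(j[100:300,170:470],(750,500)))
E
```

```text
cap px 319.82257080078125 199.56451416015625 16.809144973754883 870 world [0.6417 0.2562]
at [0.6428 0.2565 0.1911] psi 74.8 t 14.9 width 0.085
delta [ 0.003 -0.002  0.477] wz -0.016
```

View pics/w5o.png

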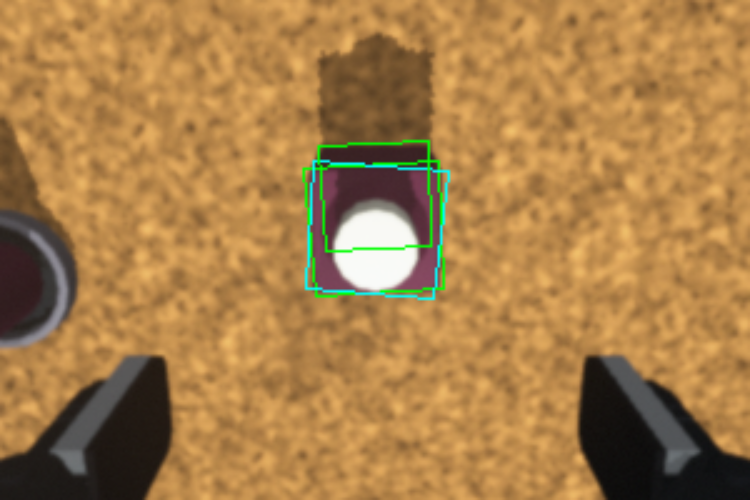

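The square bottle is aligned with the picture axes, between the two test outlines, so its yaw is about -15° and matches the present tool yaw. I descend without turning.

Request:
drive_tool([
  [[0,0,0.1,0,0,0,-1],[0,0,0.2,0,0,0,-1],[0,0,0.3,0,0,0,-1],[0,0,0.37,0,0,0,-1],[0,0,0.4,0,0,0,-1]],
])

```text
time: 15.37
eef_pos: [0.6404, 0.2563, 0.0677]
ee_rot: [[-0.965, 0.261, -0.005], [0.261, 0.965, -0.002], [0.005, -0.003, -1.0]]
ft_force: [-0.9, 0.2, -0.5]
width: 0.0857
finger_force: 0.0
```

Request:
drive_tool([
  [[0,0,0.03,0,0,0,-1],[0,0,0.06,0,0,0,-1],[0,0,0.06,0,0,0,-0.6],[0,0,0.06,0,0,0,-0.3],[0,0,0.06,0,0,0,-0.1]],
])

```text
time: 15.78
eef_pos: [0.644, 0.2567, 0.0553]
ee_rot: [[-0.965, 0.262, 0.002], [0.262, 0.965, 0.001], [-0.002, 0.001, -1.0]]
ft_force: [0.7, -0.1, 0.2]
width: 0.0515
finger_force: 0.0
```

Request:
drive_tool([
  [[0,0,0,0,0,0,0.1],[0,0,0,0,0,0,1],[0,0,0,0,0,0,1],[0,0,0,0,0,0,1],[0,0,0,0,0,0,1]],
])

```text
time: 16.2
eef_pos: [0.6442, 0.2566, 0.0555]
ee_rot: [[-0.965, 0.262, 0.003], [0.262, 0.965, 0.001], [-0.002, 0.002, -1.0]]
ft_force: [0.1, -0.3, 6.1]
width: 0.0498
finger_force: 33.4
```

Request:
drive_tool([
  [[0,0,-0.05,0,0,0,1],[0,0,-0.15,0,0,0,1],[0,0,-0.27,0,0,0,1],[0,0,-0.38,0,0,0,1],[0,0,-0.43,0,0,0,1]],
])

```text
time: 16.62
eef_pos: [0.6442, 0.2567, 0.1891]
ee_rot: [[-0.965, 0.262, 0.006], [0.262, 0.965, 0.002], [-0.006, 0.004, -1.0]]
ft_force: [0.3, -0.2, -0.8]
width: 0.0493
finger_force: 32.6
```

Request:
drive_tool([
  [[-0.02,-0.07,0,0,0,0,1],[-0.04,-0.19,0,0,0,0,1],[-0.07,-0.32,0,0,0,0,1],[-0.1,-0.455,0,0,0,0,1],[-0.13,-0.58,0,0,0,0,1]],
])

```text
time: 17.03
eef_pos: [0.6347, 0.0764, 0.1827]
ee_rot: [[-0.965, 0.261, -0.001], [0.261, 0.965, -0.0], [0.001, -0.001, -1.0]]
ft_force: [-0.2, -0.3, -2.8]
width: 0.0494
finger_force: 32.5
```

Request:
drive_tool([
  [[-0.03,-0.13,0,0,0,0.015,1],[-0.06,-0.26,0,0,0,0.03,1],[-0.09,-0.39,0,0,0,0.05,1],[-0.11,-0.5,0,0,0,0.065,1],[-0.13,-0.58,0,0,0,0.074,1]],
])

```text
time: 17.45
eef_pos: [0.6266, -0.1032, 0.1828]
ee_rot: [[-0.877, 0.481, -0.001], [0.481, 0.877, -0.001], [0.0, -0.001, -1.0]]
ft_force: [0.7, 0.3, -1.2]
width: 0.0496
finger_force: 32.6
```

Request:
drive_tool([
  [[0,0,0,0,0,0,1],[0,0,0,0,0,0,1]],
])

```text
time: 17.62
eef_pos: [0.6271, -0.1014, 0.1825]
ee_rot: [[-0.878, 0.479, -0.001], [0.479, 0.878, 0.0], [0.001, 0.0, -1.0]]
ft_force: [0.6, 0.7, -2.7]
width: 0.0491
finger_force: 32.5
```

Run:
```python
from h import *
s,p=wrist('w6.png')
go(.628,-.0997,.0605,61.5)
j=p['color'][:,:,::-1].copy(); b=s['eef_pos']
cv2.polylines(j,[sq(p,.627,-.0997,-28.5,.076,.076,.013)],True,(0,255,0),1)
cv2.imwrite('pics/w6o.png',cv2.resize(j[100:350,140:500],(720,500)))
```

```text
at [ 0.6273 -0.1     0.1825] psi 61.5 t 17.7 width 0.0494
delta [-0.002  0.002  0.407] wz -0.0
```

View pics/w6o.png

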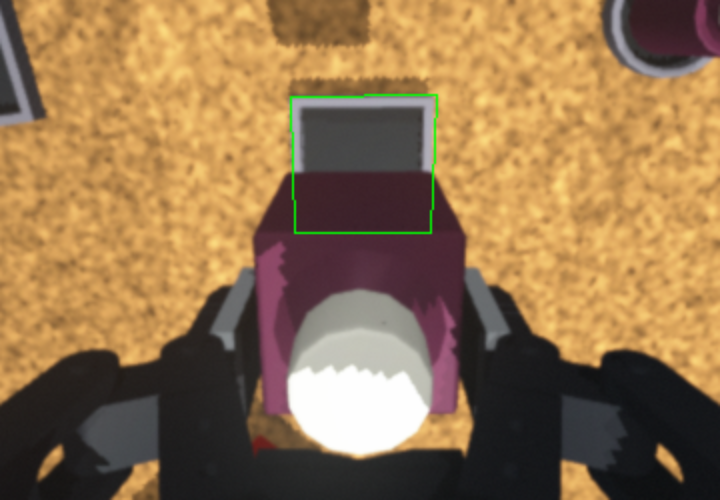

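The square bottle and its puck are parallel, and the predicted lip (cols 290–437, top row 97) matches the picture, so I lower it.

Request:
drive_tool([
  [[-0.002,0,0.08,0,0,0,1],[-0.002,0,0.18,0,0,0,1],[-0.002,0,0.28,0,0,0,1],[-0.002,0,0.35,0,0,0,1],[-0.002,0,0.37,0,0,0,1]],
])

```text
time: 18.08
eef_pos: [0.6257, -0.0978, 0.0662]
ee_rot: [[-0.88, 0.475, -0.008], [0.475, 0.88, 0.002], [0.008, -0.002, -1.0]]
ft_force: [-0.3, 0.5, -3.0]
width: 0.049
finger_force: 32.5
```

Request:
drive_tool([
  [[0,0,0,0,0,0,1],[0,0,0.01,0,0,0,1],[0,0,0.018,0,0,0,1],[0,0,0.018,0,0,0,1]],
])

```text
time: 18.42
eef_pos: [0.629, -0.1001, 0.0679]
ee_rot: [[-0.879, 0.477, 0.003], [0.477, 0.879, -0.001], [-0.003, 0.001, -1.0]]
ft_force: [0.2, -0.5, -1.6]
width: 0.0492
finger_force: 32.5
```

Request:
drive_tool([
  [[0,0,0.006,0,0,0,1],[0,0,0.012,0,0,0,1],[0,0,0.016,0,0,0,1],[0,0,0.016,0,0,0,1]],
])

```text
time: 18.75
eef_pos: [0.6279, -0.1003, 0.0611]
ee_rot: [[-0.879, 0.477, -0.0], [0.477, 0.879, 0.0], [0.0, -0.0, -1.0]]
ft_force: [-0.5, 0.3, -1.9]
width: 0.0496
finger_force: 32.5
```

Request:
drive_tool([
  [[0,0,0.003,0,0,0,1],[0,0,0.005,0,0,0,1],[0,0,0.005,0,0,0,1]],
])

```text
time: 19.0
eef_pos: [0.6281, -0.1003, 0.0605]
ee_rot: [[-0.879, 0.477, 0.0], [0.477, 0.879, -0.0], [-0.001, 0.0, -1.0]]
ft_force: [-1.9, -1.0, 1.8]
width: 0.0497
finger_force: 33.0
```

Request:
drive_tool([
  [[0,0,0,0,0,0,-0.3],[0,0,0,0,0,0,-0.5],[0,0,0,0,0,0,-0.8],[0,0,0,0,0,0,-1],[0,0,0,0,0,0,-1]],
])

```text
time: 19.42
eef_pos: [0.6281, -0.1002, 0.0597]
ee_rot: [[-0.879, 0.477, 0.0], [0.477, 0.879, -0.0], [-0.0, 0.0, -1.0]]
ft_force: [-0.1, 0.6, -0.2]
width: 0.0856
finger_force: 0.0
```

Request:
drive_tool([
  [[0,0,0,0,0,0,-1],[0,0,-0.06,0,0,0,-1],[0,0,-0.2,0,0,0,-1],[0,0,-0.34,0,0,0,-1],[0,0,-0.45,0,0,0,-1]],
])

```text
time: 19.83
eef_pos: [0.6281, -0.1002, 0.1977]
ee_rot: [[-0.879, 0.477, 0.002], [0.477, 0.879, -0.0], [-0.002, 0.0, -1.0]]
ft_force: [1.5, -0.1, 0.6]
width: 0.0856
finger_force: 0.0
```

Request:
drive_tool([
  [[0.388,0.122,0,0,0,0,-1],[0.388,0.122,0,0,0,0,-1],[0.388,0.122,0,0,0,0,-1],[0.388,0.122,0,0,0,0,-1]],
])

```text
time: 20.17
eef_pos: [0.5396, -0.0084, 0.1947]
ee_rot: [[-0.881, 0.474, -0.002], [0.474, 0.881, 0.002], [0.003, 0.001, -1.0]]
ft_force: [0.4, -0.8, -0.4]
width: 0.0858
finger_force: 0.0
```

Request:
drive_tool([
  [[0.388,0.122,0,0,0,-0.064,-1],[0.388,0.122,0,0,0,-0.064,-1],[0.388,0.122,0,0,0,-0.064,-1],[0.388,0.122,0,0,0,-0.064,-1],[0.388,0.122,0,0,0,-0.064,-1]],
])

```text
time: 20.58
eef_pos: [0.4578, 0.0763, 0.1954]
ee_rot: [[-0.957, 0.289, 0.002], [0.289, 0.957, 0.0], [-0.002, 0.001, -1.0]]
ft_force: [-0.3, -0.2, -0.4]
width: 0.0852
finger_force: 0.0
```

Request:
drive_tool([
  [[0,0,0,0,0,0,-1]],
])

```text
time: 20.67
eef_pos: [0.4587, 0.0751, 0.1951]
ee_rot: [[-0.957, 0.292, 0.001], [0.292, 0.957, -0.0], [-0.001, -0.0, -1.0]]
ft_force: [-0.3, 0.3, 0.4]
width: 0.0853
finger_force: 0.0
```

Run:
```python
from h import *
s,p=wrist('w7.png')
c=capfind(p,(.4586,.0747))
go(c[0],c[1],.052,72.5)
j=p['color'][:,:,::-1].copy()
for yaw,col in [(-17.6,(0,255,0)),(-24,(255,255,0))]:
    cv2.polylines(j,[sq(p,c[0],c[1],yaw,.066,.04,.06)],True,col,1)
cv2.imwrite('pics/w7o.png',cv2.resize(j[100:300,170:470],(750,500)))
```

```text
cap px 319.859375 198.0 16.628982543945312 853 world [0.4575 0.0751]
at [0.4589 0.0747 0.195 ] psi 73.0 t 20.7 width 0.0858
delta [0.005 0.    0.477] wz 0.003
```

View pics/w7o.png

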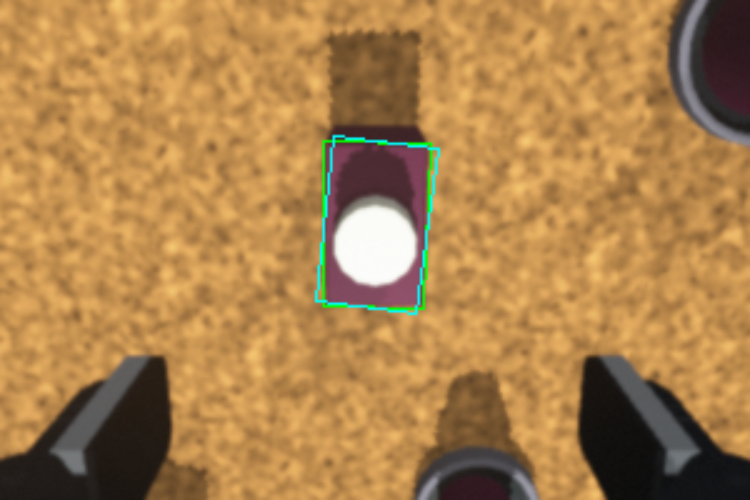

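The flask lies square on the green -17.6° outline, centred under the jaws, so I grasp it.

Request:
drive_tool([
  [[0.004,0,0.1,0,0,0,-1],[0.004,0,0.2,0,0,0,-1],[0.004,0,0.3,0,0,0,-1],[0.004,0,0.38,0,0,0,-1],[0.004,0,0.41,0,0,0,-1]],
])

```text
time: 21.13
eef_pos: [0.4557, 0.0743, 0.0672]
ee_rot: [[-0.956, 0.294, -0.007], [0.294, 0.956, -0.001], [0.006, -0.003, -1.0]]
ft_force: [0.5, -1.3, -0.3]
width: 0.0854
finger_force: 0.0
```

Request:
drive_tool([
  [[0,0,0.03,0,0,0,-1],[0,0,0.06,0,0,0,-1],[0,0,0.06,0,0,0,-0.4],[0,0,0.06,0,0,0,0],[0,0,0.06,0,0,0,0.1]],
])

```text
time: 21.55
eef_pos: [0.4581, 0.0756, 0.0552]
ee_rot: [[-0.956, 0.292, 0.002], [0.292, 0.956, 0.0], [-0.002, 0.001, -1.0]]
ft_force: [0.3, 0.6, -0.1]
width: 0.0516
finger_force: 0.0
```

Request:
drive_tool([
  [[0,0,0,0,0,0,0.2],[0,0,0,0,0,0,1],[0,0,0,0,0,0,1],[0,0,0,0,0,0,1],[0,0,0,0,0,0,1]],
])

```text
time: 21.97
eef_pos: [0.4581, 0.0755, 0.0553]
ee_rot: [[-0.956, 0.292, 0.003], [0.292, 0.956, -0.0], [-0.003, 0.001, -1.0]]
ft_force: [0.6, -0.7, 5.5]
width: 0.0393
finger_force: 31.7
```

Request:
drive_tool([
  [[0,0,-0.05,0,0,0,1],[0,0,-0.15,0,0,0,1],[0,0,-0.27,0,0,0,1],[0,0,-0.38,0,0,0,1],[0,0,-0.43,0,0,0,1]],
])

```text
time: 22.38
eef_pos: [0.4581, 0.0758, 0.1873]
ee_rot: [[-0.956, 0.292, 0.005], [0.292, 0.957, 0.001], [-0.005, 0.002, -1.0]]
ft_force: [-0.3, 0.9, -1.4]
width: 0.0399
finger_force: 30.9
```

Request:
drive_tool([
  [[-0.02,-0.06,0,0,0,0,1],[-0.05,-0.17,0,0,0,0,1],[-0.1,-0.29,0,0,0,0,1],[-0.14,-0.42,0,0,0,0,1],[-0.175,-0.524,0,0,0,0,1]],
])

```text
time: 22.8
eef_pos: [0.4609, -0.0921, 0.1823]
ee_rot: [[-0.956, 0.292, -0.001], [0.292, 0.956, -0.0], [0.001, -0.001, -1.0]]
ft_force: [-0.4, 0.2, -1.5]
width: 0.0392
finger_force: 31.0
```

Request:
drive_tool([
  [[-0.04,-0.12,0,0,0,0.005,1],[-0.085,-0.25,0,0,0,0.01,1],[-0.125,-0.37,0,0,0,0.015,1],[-0.155,-0.47,0,0,0,0.02,1],[-0.175,-0.524,0,0,0,0.022,1]],
])

```text
time: 23.22
eef_pos: [0.4648, -0.259, 0.1817]
ee_rot: [[-0.933, 0.361, -0.002], [0.361, 0.933, -0.0], [0.002, -0.001, -1.0]]
ft_force: [-0.4, 0.2, -1.5]
width: 0.0395
finger_force: 31.0
```

Request:
drive_tool([
  [[0,0,0,0,0,0,1],[0,0,0,0,0,0,1]],
])

```text
time: 23.38
eef_pos: [0.4654, -0.2562, 0.1817]
ee_rot: [[-0.933, 0.359, -0.002], [0.359, 0.933, 0.002], [0.002, 0.001, -1.0]]
ft_force: [0.3, 0.1, -1.4]
width: 0.0396
finger_force: 30.9
```

Run:
```python
from h import *
s,p=wrist('w8.png')
go(.4667,-.2562,.0603,69)
j=p['color'][:,:,::-1].copy()
cv2.polylines(j,[sq(p,.4667,-.2562,-21,.092,.066,.013)],True,(0,255,0),1)
cv2.imwrite('pics/w8o.png',cv2.resize(j[100:350,140:500],(720,500)))
```

```text
at [ 0.4656 -0.2554  0.1821] psi 69.1 t 23.4 width 0.0394
delta [-0.005 -0.002  0.406] wz 0.0
```

View pics/w8o.png

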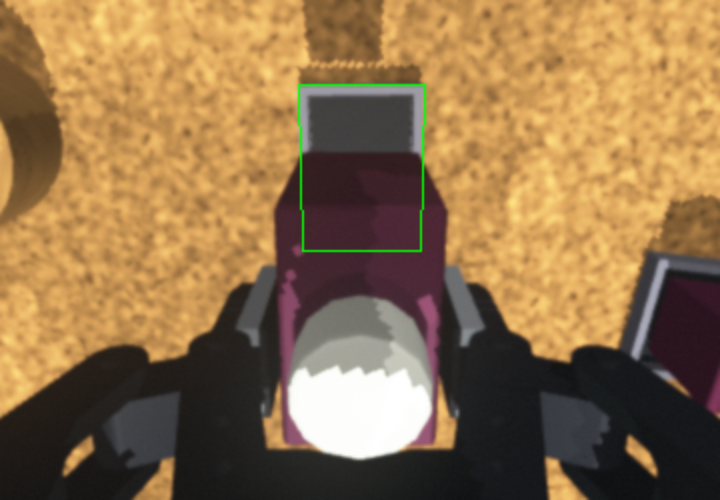

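The flask and its puck are parallel and the outline fits (cols 299–425, top row 86), so I lower it.

Request:
drive_tool([
  [[-0.002,0,0.08,0,0,0,1],[-0.002,0,0.18,0,0,0,1],[-0.002,0,0.28,0,0,0,1],[-0.002,0,0.35,0,0,0,1],[-0.002,0,0.37,0,0,0,1]],
])

```text
time: 23.85
eef_pos: [0.4646, -0.2531, 0.067]
ee_rot: [[-0.935, 0.355, -0.006], [0.355, 0.935, 0.004], [0.007, 0.002, -1.0]]
ft_force: [-0.1, 0.6, -2.7]
width: 0.0396
finger_force: 30.9
```

Request:
drive_tool([
  [[0,0,0,0,0,0,1],[0,0,0.01,0,0,0,1],[0,0,0.018,0,0,0,1],[0,0,0.018,0,0,0,1]],
])

```text
time: 24.18
eef_pos: [0.4672, -0.2562, 0.0679]
ee_rot: [[-0.934, 0.357, 0.002], [0.357, 0.934, -0.001], [-0.003, -0.0, -1.0]]
ft_force: [-0.3, -0.6, -1.9]
width: 0.0395
finger_force: 31.0
```

Request:
drive_tool([
  [[0,0,0.006,0,0,0,1],[0,0,0.012,0,0,0,1],[0,0,0.014,0,0,0,1],[0,0,0.014,0,0,0,1]],
])

```text
time: 24.52
eef_pos: [0.4664, -0.2561, 0.0621]
ee_rot: [[-0.934, 0.357, -0.0], [0.357, 0.934, 0.0], [0.0, 0.0, -1.0]]
ft_force: [-0.1, 0.1, -2.6]
width: 0.0395
finger_force: 31.0
```

Request:
drive_tool([
  [[0,0,0.003,0,0,0,1],[0,0,0.005,0,0,0,1],[0,0,0.005,0,0,0,1]],
])

```text
time: 24.77
eef_pos: [0.4664, -0.256, 0.0605]
ee_rot: [[-0.934, 0.357, -0.0], [0.357, 0.934, 0.0], [0.0, 0.0, -1.0]]
ft_force: [0.4, 0.0, -2.4]
width: 0.0394
finger_force: 31.0
```

Request:
drive_tool([
  [[0,0,0.002,0,0,0,1],[0,0,0.003,0,0,0,1],[0,0,0.003,0,0,0,1]],
])

```text
time: 25.02
eef_pos: [0.4665, -0.2561, 0.0604]
ee_rot: [[-0.934, 0.357, 0.0], [0.357, 0.934, -0.0], [-0.0, -0.0, -1.0]]
ft_force: [-2.3, -0.3, 3.6]
width: 0.0392
finger_force: 31.5
```

Request:
drive_tool([
  [[0,0,0,0,0,0,0.0],[0,0,0,0,0,0,-0.3],[0,0,0,0,0,0,-0.6],[0,0,0,0,0,0,-1],[0,0,0,0,0,0,-1]],
])

```text
time: 25.43
eef_pos: [0.4665, -0.2561, 0.0598]
ee_rot: [[-0.934, 0.357, 0.0], [0.357, 0.934, -0.0], [-0.0, -0.0, -1.0]]
ft_force: [0.8, 0.2, -0.8]
width: 0.0855
finger_force: 0.0
```

Request:
drive_tool([
  [[0,0,0,0,0,0,-1],[0,0,-0.06,0,0,0,-1],[0,0,-0.2,0,0,0,-1],[0,0,-0.34,0,0,0,-1],[0,0,-0.48,0,0,0,-1]],
])

```text
time: 25.85
eef_pos: [0.466, -0.2557, 0.2039]
ee_rot: [[-0.934, 0.357, -0.001], [0.357, 0.934, 0.001], [0.001, 0.0, -1.0]]
ft_force: [0.4, -1.1, 0.2]
width: 0.0855
finger_force: 0.0
```

Request:
drive_tool([
  [[0.22,-0.6,0,0,0,0,-1],[0.22,-0.6,0,0,0,0,-1],[0.22,-0.6,0,0,0,0,-1],[0.22,-0.6,0,0,0,0,-1],[0.22,-0.6,0,0,0,0,-1]],
])

```text
time: 26.27
eef_pos: [0.3379, -0.4029, 0.2029]
ee_rot: [[-0.933, 0.359, -0.001], [0.359, 0.933, -0.001], [0.0, -0.001, -1.0]]
ft_force: [1.7, -0.5, -0.8]
width: 0.0855
finger_force: 0.0
```

Request:
drive_tool([
  [[0,0,0,0,0,0,-1],[0,0,0,0,0,0,-1]],
])

```text
time: 26.43
eef_pos: [0.3396, -0.4013, 0.2026]
ee_rot: [[-0.933, 0.36, 0.0], [0.36, 0.933, 0.0], [0.0, 0.0, -1.0]]
ft_force: [-0.6, 0.6, -0.1]
width: 0.0851
finger_force: 0.0
```

Run:
```python
from h import *
t=arm.grab_frame('top'); q=arm.grab_frame('scene')
for n,c,g in [('slim',(.632,.0757),0),('wide',(.445,.2595),0),('square',(.6273,-.1),0),('flask',(.4667,-.2562),0)]:
    d=t['color'].astype(int); u,v=proj(t,[*c,.09]).round().astype(int); m=np.zeros((400,640),np.uint8); m[v-9:v+10,u-9:u+10]=d[v-9:v+10,u-9:u+10].min(2)>140
    a=np.argwhere(m).mean(0); print(n,np.round((ray(t,a[1],a[0],.088)[:2]-c)*1000,1),m.sum())
cv2.imwrite('pics/fin.png',np.vstack([cv2.resize(t['color'][90:290,130:530,::-1],(600,300)),cv2.resize(q['color'][120:280,200:440,::-1],(600,300))]))
```

```text
slim [2.4 0.3] 92
wide [-0.2 -0.2] 91
square [0.4 0. ] 87
flask [ 0.2 -0.4] 87
```

View pics/fin.png

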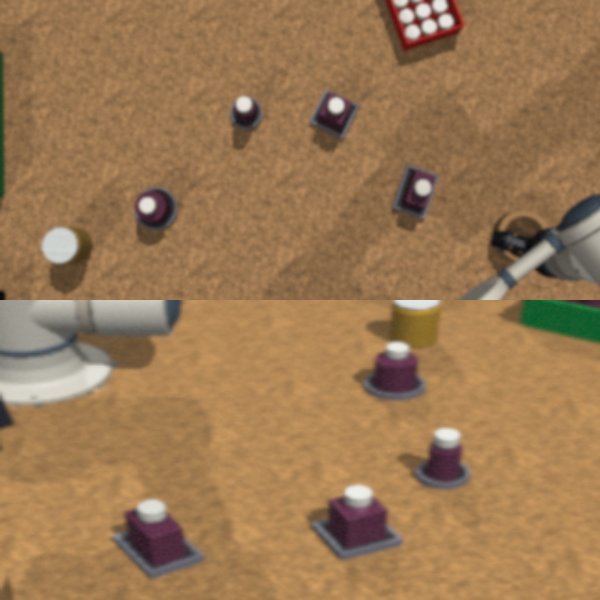

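All four bottles stand upright inside their pucks, with caps within 2.4 mm of the seat centres, and the tape roll and tin are untouched. I'm handing the job in.

```bash
python3 -c "
from plant import arm
print(arm.finish_job())"
```

```text
the job is handed in; nothing more can be done
None
```

I put all four bottles upright in their matching pucks, left the tape roll and tin where they were, and handed the job in at about 26.5 s of robot time; it returned no verdict.

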